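Load, shut and hasp the thread drawer

ROBOT

A 6-joint arm with a two-finger parallel gripper is mounted at the origin on the work surface. World frame = base frame: x ahead of the robot, y to its left, z up, the work surface at z = 0. Lengths are in m, angles in rad, forces in N, time in s.
With the tool pointing down it reaches from about 0.35 to 0.8 m from the base axis. Payload 7.3 kg.
Tool frame: the origin (TCP) lies where the fingers leave the gripper's body, on its centre line; the fingertips stand 73 mm ahead of it and the grasp point (between the pads) lies 54 mm ahead of it; z points along the fingers, y is the line along which they close (so a half turn about z gives the same grasp; the last joint's range is limited). The gripper opens to 85 mm and grips with 20 to 120 N. Pads are 22 mm wide; open, the fingers measure 114 mm over their backs; the gripper's body (76 mm by 85 mm) begins 54 mm behind the grasp point. The pads swing forward as they close: fully open they stand 13 mm farther back than shut.
Start: joints at [1.073, 0.342, 1.524, -0, 1.275, -0.146], TCP at [0.181, 0.493, 0.304] pointing down, gripper open.
Joint ranges: [-2.53, 2.53], [-0.77, 2.02], [0.04, 2.7], [-1, 4.14], [0.28, 2.66], [-3.11, 3.11]. Speed limits (rad/s): [2.57, 2.57, 3.14, 3.14, 3.14, 3.14].

INTERFACE

Orientations are given as a 3x3 rotation matrix whose columns are the frame's x, y, z axes.
In Python, from plant import bot gives the robot as it stands.
- The arm moves only by the tool jog_arm, never from a script. Its argument "rows" is a list of rows, each an object with "translation": the shift along the tool's x, y, z each as a share of 0.3 m, from -1 to 1, a list of three; "rot": the turn, a rotation vector about the tool's x, y, z each as a share of pi rad, from -1 to 1, a list of three; "hand": the opening, from 0 (shut) to 1 (fully open). In form: [{"translation": [tx, ty, tz], "rot": [rx, ry, rz], "hand": hand}, ...]. A call has exactly 8 rows; each row is the pose to reach, as a shift and turn from the pose commanded when the call began, along the tool's axes at that moment, turning the shorter way round; what a row does not reach only later rows make up. A row lasts 1/10 s, in which the tool goes at most 50 mm and 8.59 degrees, less where a joint would pass 70% of its speed; a pose out of reach is approached as far as the arm can. A call with a number of a shift or a turn outside -1 to 1 is refused whole. A call with a gripper value outside its range is refused whole. The fingers move at their own pace and stop on an object; the grip force is fixed at half the most. Time passes only in rows, so rows that repeat a pose let the fingers close, or fill a call up. It gives the time, the measured TCP pose, the force, the opening and the grip force at its end, in the units of the state.
- bot.get_obs(): the state, without advancing time (a new reading comes with each control period).
- bot.get_image(name): name is "scene" or "top" or "wrist"; returns the picture (384x512x3 uint8, blue, green, red); there is no depth.
- bot.camera_model(name): a dict with "fx", "fy", "cx", "cy" (pixels), "dist_coeffs" ([k1, k2, p1, p2, k3] as OpenCV has them; the pictures are not rectified), "xyz" and "rotation" of the camera in the world; the wrist camera has in their place "tool_from_camera" (4x4, takes a point from camera to tool coordinates, whose origin is the TCP and whose axes are the flange's). Camera axes: x right, y down, z forward; pixel columns grow to the right and rows downward; lengths in m; the calibration is good to about 2 mm. A picture is of the moment at which its call begins: read the wrist's pose just before it. camera_model takes no time and is no camera call.
- bot.sign_off(): hands the job in; it is judged then, once.
The state is a dict: "t": time; "joints": joint angles; "qvel": joint speeds; "joint_torque": joint torques, N m; "ee_pos": TCP position; "orientation": TCP orientation; "contact_force": force on the tool from outside, world axes, zero at the start; "moment": the same for the moment, N m; "width": finger opening in m; "grasp_force": force on a finger pad.
Only numpy, scipy, OpenCV 4.12 (cv2) and the standard library are available. Lean on these libraries where they do the work, as an engineer would, in place of code of your own. Each camera call takes 0.05 s, during which the arm holds its last target. There are 200 camera calls.

TASK

Stand the small straight-sided spool of thread upright on the floor of the open drawer and let go of it. Then pull up the spring pin on top of the unit, turn it into its rest notch so that it stays up by itself, push the drawer fully shut with the spool still standing in it, and finally swing the hasp down over the drawer's staple until it lies fully home. Leave the pin up in its notch and leave the other things on the table where they are.

Things in the scene. Friction and masses are not known exactly. Their poses are not given: they have to be found in the camera images.
- cabinet: Low plywood drawer unit fixed to the table, 220 deep (x) x 240 wide (y) x 130 mm high. Origin on the table under the middle of its front face; its x axis points into the unit (away from the robot), y to its left, z up. The drawer opens along -x. In this frame the spring pin's axis is at x 44, y -75 mm and the hasp's hinge at x -20, y 65, z 126 mm.
- drawer (a joint): How far the drawer is pulled out, m: 0 shut, 0.128 fully out. It starts about 0.112 to 0.125 out. While the spring pin is down its foot stands just behind the drawer's back wall, so that the drawer cannot be pushed in beyond 0.110. Sliding friction about 2 N. Stays where it is left.
- drawer_floor (a point): Centre of the drawer's inner floor, on its surface, 30 mm above the table; axes as the unit's; moves with the drawer. Inside 144 deep (x) x 180 mm wide (y). Side and back walls rise 65 mm above the floor, the 15 mm thick front 84 mm. Pulled out, about 110 mm from the front panel to the unit's front face is open from above; the unit's top board has its underside 118 mm above the table.
- drawer_front (a point): A bare spot on the drawer's outer front face, 45 mm right (-y) of its middle, 85 mm above the table: a place to push; moves with the drawer. When shut, the front's outer face is 15 mm before the unit's front face. It is 210 wide, from 22 to 114 mm above the table. A knob of radius 11 mm stands 24 mm out of its middle at height 62 mm.
- staple (a point): Middle of the staple, an upright steel loop 19 mm high and 5 mm thick that stands 12 mm out of the drawer's front, 65 mm left (+y) of its middle, 94 mm above the table; moves with the drawer. The hasp's slot goes over it.
- spool: Small straight-sided spool of ecru thread, standing: 62 mm high; foot flange 44 mm across and 4 mm thick, straight thread body 38 mm across from 4 to 50 mm, neck 18 mm across above that. About 120 g. Origin at the centre of its underside, z up its axis. (The thread cone is taller and tapers; the jar is glass with a metal cap.)
- pin_grip (a point): Centre of the spring pin's black T-handle. Bar 44 long, 12 thick, 16 mm high; with the pin down its centre is 174 mm above the table and its length lies along the unit's y (this point's y is the bar's length and turns with it). Below is a slotted steel collar, about 35 mm across, its top 18 mm above the unit's top board and 18 mm below the bar's underside while the pin is down.
- pin_lift (a joint): Lift of the spring pin, m: 0 down, stop at 0.022. Its spring pulls it down with 6 N at 0, 10 N at 0.014, 12.6 N at 0.022. Its cross pin is clear of the collar and free to turn from about 0.0175 up. Resting in the notch it reads about 0.0135 (0.0175 on the collar's flat top, not yet in the notch).
- pin_turn (a joint): Turn of the T-handle, rad, positive counter-clockwise seen from above: about 0 with the pin down (held there by the collar's slot), rest notch at 1.2, stop at 1.25. Let down there, the cross pin sinks 4 mm into the notch and the pin stays up.
- hasp (a joint): Angle of the steel hasp leaf, rad: 0 hanging straight down, flat in front of the drawer front with the staple through its slot (home); 1.57 pointing level out towards -x of the unit; larger is higher. It starts at 1.35 to 1.9. A stiff hinge holds it where it is left (under 1 N across its end moves it; follow its arc as it goes down).
- hasp_hinge (a point): Middle of the hasp's hinge line (along the unit's y), fixed to the unit 20 mm before its front face, 126 mm above the table. The leaf is 40 wide, 3 thick, 61 mm long from this line, with a 12 x 26 mm slot 19 to 45 mm from it. At its free end a finger lip 40 wide and 3 mm thick stands out 14 mm: towards the robot (-x) at height 65 to 68 mm when home, upwards when the leaf is level.
- hasp_tip (a point): Middle of the free end of the hasp leaf, 61 mm from the hinge line; moves with the leaf.
- cone: Bystander: tapered thread cone, 115 mm high, 60 mm across the foot. Origin at the centre of its underside.
- jar: Bystander: glass jar with metal cap, 64 mm across, 80 mm high. Origin at the centre of its underside.
- tin: Bystander: flat round tin, 72 mm across, 30 mm high. Origin at the centre of its underside.
There are look-alikes about, which are no part of the job. What is shaped like the spool but purple, turquoise or yellow is not meant.

How it is judged:
By the outcome, as a careful person would: the job done as asked, in the order asked, and still so for the second after the job is handed in, with the robot touching nothing.
It also fails if it takes over 72 s, if anything falls off the work surface, if the arm or the gripper's body presses on something with over 40 N, if the wrist force passes 120 N, or if a joint passes its speed limit or range.

## Working session

There is one attempt and no reset: what is moved stays moved. The work goes in short steps, Python scripts to look and compute and a tool call to move; the robot and the scene stay as the last step left them, time stands still between calls to the robot, and variables do not carry over. Pictures are saved under pics/ and viewed, at most 10 in all, crops included, and the job is handed in when it is done.

Besides the shell and the picture viewer there is one more tool, called after ">>>" as name([rows], argument=value, ...), one row to a line, values as JSON. jog_arm: Moves the arm, as the interface text tells. Shift numbers are shares of 0.3 m and turn numbers shares of pi rad, none past 1 either way. Its arguments: {"type":"object","properties":{"rows":{"type":"array","items":{"type":"object","properties":{"translation":{"type":"array","items":{"type":"number","minimum":-1,"maximum":1}},"rot":{"type":"array","items":{"type":"number","minimum":-1,"maximum":1}},"hand":{"type":"number"}}}}},"required":["rows"]}

```bash
ls; mkdir -p pics; python3 - <<'E'
from plant import bot
import cv2,numpy as np
o=bot.get_obs();print(o)
for n in("scene","top"):
    cv2.imwrite(f"pics/{n}0.png",cv2.resize(bot.get_image(n),(800,600),interpolation=cv2.INTER_CUBIC))
for n in("scene","top","wrist"):print(n,bot.camera_model(n))
E
```

```text
pics
{'t': 0.0, 'joints': array([ 1.07303633e+00,  3.42754213e-01,  1.52502723e+00, -9.08631337e-06,
        1.27540815e+00, -1.45963877e-01]), 'qvel': array([-0.00030361, -0.0020103 , -0.00028873, -0.00038563,  0.00178807,
        0.00011131]), 'joint_torque': array([-1.08271401e-03, -4.33675897e+01, -2.46013677e+01, -1.16988135e-04,
        7.86811346e-03, -2.28848262e-05]), 'ee_pos': array([0.18072845, 0.49259926, 0.30320597]), 'orientation': array([[-9.38756143e-01,  3.44581389e-01, -7.54830781e-04],
       [ 3.44582143e-01,  9.38755115e-01, -1.40730138e-03],
       [ 2.23671392e-04, -1.58121403e-03, -9.99998725e-01]]), 'contact_force': array([-0.73847893,  1.70312477, -0.37208326]), 'moment': array([-0.02363279,  0.01205322,  0.00469607]), 'grasp_force': 0.0, 'width': 0.08565881941945744}
scene {'fx': 378.2307158163605, 'fy': 378.2307158163605, 'cx': 253.35193933578194, 'cy': 186.93086488029078, 'dist_coeffs': array([0.01110954, 0.        , 0.        , 0.        , 0.        ]), 'xyz': array([ 0.89080721, -0.61563931,  0.82662953]), 'rotation': array([[ 0.86414169,  0.33947009, -
[... 376 characters left out ...]
[[ 0.11462853, -0.97317809,  0.19946102],
       [-0.99339216, -0.11344118,  0.01741   ],
       [ 0.00568406, -0.2001387 , -0.97975109]])}
wrist {'fx': 268.07413998505746, 'fy': 268.07413998505746, 'cx': 259.04068486359535, 'cy': 190.0219032710807, 'dist_coeffs': array([-0.03762189,  0.        ,  0.        ,  0.        ,  0.        ]), 'tool_from_camera': array([[-6.93367479e-04, -9.52376854e-01, -3.04922690e-01,
         7.87281389e-02],
       [ 9.99999722e-01, -5.76545064e-04, -4.73166203e-04,
        -6.41584003e-04],
       [ 2.74830868e-04, -3.04922933e-01,  9.52376989e-01,
        -6.97314089e-02],
       [ 0.00000000e+00,  0.00000000e+00,  0.00000000e+00,
         1.00000000e+00]])}
```

View pics/top0.png

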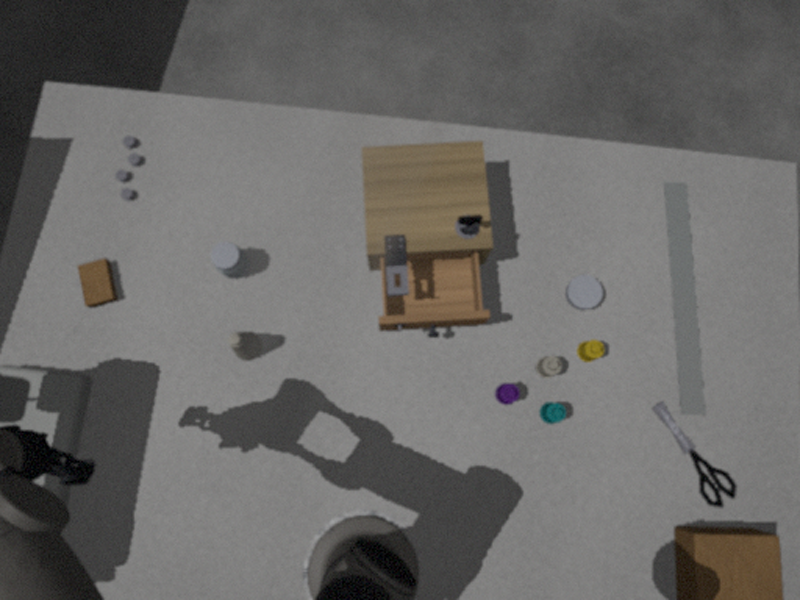

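View pics/scene0.png

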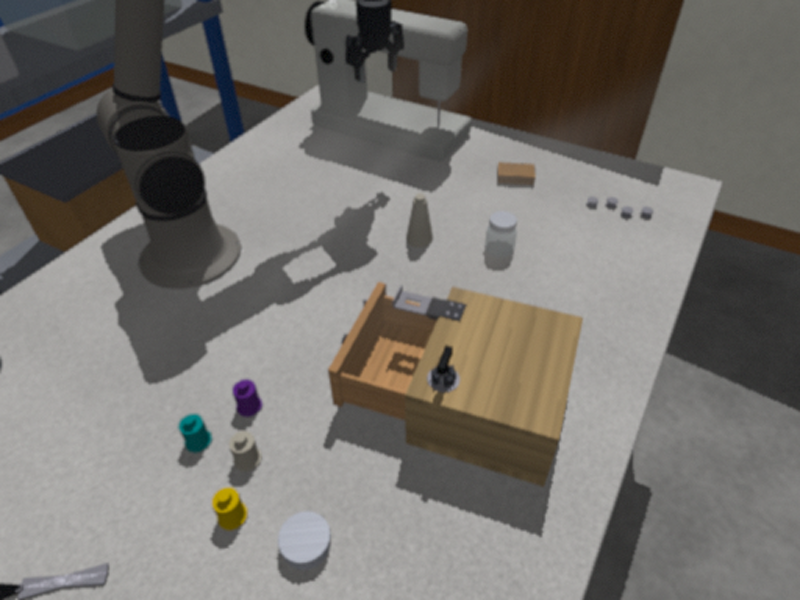

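The top view shows the ecru spool at about (552,366), between purple, yellow and turquoise look-alikes. The unit's top board has corners at (362,148), (483,142), (492,248) and (367,254), and the pin handle is at (469,220). The scene view agrees, with the spool at (244,450) and the pin at (446,365).

```bash
cat > h.py <<'E'
from plant import bot
import cv2,numpy as np
from scipy.optimize import least_squares
from scipy.spatial.transform import Rotation as R
def cam(n,o=None):
    m=bot.camera_model(n);K=np.array([[m['fx'],0,m['cx']],[0,m['fy'],m['cy']],[0,0,1]])
    if n=='wrist':
        T=np.eye(4);T[:3,:3]=o['orientation'];T[:3,3]=o['ee_pos'];T=T@m['tool_from_camera'];Rm,t=T[:3,:3],T[:3,3]
    else:Rm,t=m['rotation'],m['xyz']
    return K,m['dist_coeffs'],Rm,t
def proj(c,P):
    K,d,Rm,t=c;P=np.atleast_2d(P).astype(float)
    return cv2.projectPoints((P-t)@Rm,np.zeros(3),np.zeros(3),K,d)[0][:,0]
def ray(c,px,z):
    K,d,Rm,t=c
    u=cv2.undistortPoints(np.array(px,float).reshape(-1,1,2),K,d)[:,0]
    v=np.c_[u,np.ones(len(u))]@Rm.T
    return t+v*((z-t[2])/v[:,2])[:,None]
def cabR(y):return R.from_euler('z',y).as_matrix()
E
python3 - <<'E'
from h import *
s=1.5625
T,S=cam('top'),cam('scene')
pt=np.array([(367,254),(362,148),(483,142),(492,248)])/s
ps=np.array([(455,290),(581,317),(557,435),(408,412)])/s
C=np.array([(0,.12,.13),(.22,.12,.13),(.22,-.12,.13),(0,-.12,.13)])
print(ray(T,pt,.13),ray(S,ps,.13))
f=lambda p:C@cabR(p[2]).T+[p[0],p[1],0]
for cs in ([(T,pt)],[(S,ps)],[(T,pt),(S,ps)]):
    r=least_squares(lambda p:np.r_[tuple((proj(c,f(p))-q).ravel() for c,q in cs)],[.6,-.05,0]);print(r.x,r.cost)
p=r.x
print('pin',ray(T,[(470/s,219/s)],.182),'pred',np.array([.044,-.075,0])@cabR(p[2]).T+[p[0],p[1],0])
print('spool',ray(T,[(552/s,366/s)],.03),ray(S,[(244/s,450/s)],.03))
print('front top edge',ray(T,np.array([(379,325),(489,320)])/s,.114))
for n,c in(('cone',(245,347)),('jar',(226,258)),('tin',(584,292)),('purple',(508,393)),('yel',(592,350)),('turq',(553,412))):print(n,ray(T,[np.array(c)/s],.03))
E
```

```text
[[ 0.59512997  0.05926516  0.13      ]
 [ 0.80804174  0.09600354  0.13      ]
 [ 0.84882956 -0.13956995  0.13      ]
 [ 0.63449935 -0.17532627  0.13      ]] [[ 0.60334746  0.05570949  0.13      ]
 [ 0.80796586  0.09815195  0.13      ]
 [ 0.8474885  -0.13139548  0.13      ]
 [ 0.65474476 -0.19854278  0.13      ]]
[ 0.61332652 -0.0583227   0.16836115] 0.7167336027997057
[ 0.61877297 -0.06737334  0.21475522] 52.80195808977014
[ 0.61682523 -0.06317118  0.19577092] 64.7512157437095
pin [[ 0.66920881 -0.12388595  0.182     ]] pred [ 0.67457395 -0.12817953  0.        ]
spool [[ 0.43532534 -0.32805003  0.03      ]] [[ 0.43699682 -0.32199415  0.03      ]]
front top edge [[ 0.46521428  0.02095125  0.114     ]
 [ 0.49853978 -0.18363415  0.114     ]]
cone [[0.40240544 0.28546905 0.03      ]]
jar [[0.57947955 0.35447286 0.03      ]]
tin [[ 0.59350006 -0.38341824  0.03      ]]
purple [[ 0.37224634 -0.24488754  0.03      ]]
yel [[ 0.47646355 -0.40613619  0.03      ]]
turq [[ 0.34536507 -0.3361333   0.03      ]]
```

```bash
cat >> h.py <<'E'
def down(yaw):  # tool z down, tool x at yaw
    c,s=np.cos(yaw),np.sin(yaw);return np.array([[c,s,0],[s,-c,0],[0,0,-1.]])
def plan(pos,Rt=None,o=None,frm=None):
    o=o or bot.get_obs();p0,R0=(o['ee_pos'],o['orientation']) if frm is None else frm
    Rt=R0 if Rt is None else Rt
    print('tr',np.round(R0.T@(np.array(pos)-p0)/.3,3),'rot',np.round(R.from_matrix(R0.T@Rt).as_rotvec()/np.pi,3))
    return np.array(pos),Rt
CAB=(.6133,-.0583,.168)
def cw(P,cab=CAB):return np.array(P)@cabR(cab[2]).T+[cab[0],cab[1],0]
E
python3 - <<'E'
from h import *
a=plan([.40,.22,.30],down(3.31))
a=plan([.44,-.07,.28],down(3.31),frm=a)
a=plan([.45,-.325,.25],down(3.31),frm=a)
E
```

```text
tr [-0.999 -0.601  0.012] rot [-0.    -0.    -0.166]
tr [ 0.031 -0.975  0.067] rot [0. 0. 0.]
tr [ 0.11  -0.844  0.1  ] rot [0. 0. 0.]
```

>>> jog_arm([
  {"translation": [-0.1,-0.06,0],"rot": [0,0,-0.04],"hand": 0.72},
  {"translation": [-0.25,-0.15,0],"rot": [0,0,-0.08],"hand": 0.72},
  {"translation": [-0.4,-0.24,0],"rot": [0,0,-0.12],"hand": 0.72},
  {"translation": [-0.55,-0.33,0],"rot": [0,0,-0.16],"hand": 0.72},
  {"translation": [-0.7,-0.42,0],"rot": [0,0,-0.166],"hand": 0.72},
  {"translation": [-0.85,-0.51,0],"rot": [0,0,-0.166],"hand": 0.72},
  {"translation": [-0.95,-0.57,0.01],"rot": [0,0,-0.166],"hand": 0.72},
  {"translation": [-0.999,-0.6,0.012],"rot": [0,0,-0.166],"hand": 0.72},
])

```text
t: 0.9
ee_pos: [0.402, 0.2176, 0.2999]
orientation: [[-0.986, -0.166, -0.0], [-0.166, 0.986, -0.001], [0.0, -0.001, -1.0]]
contact_force: [0.2, 0.6, -0.1]
width: 0.0614
grasp_force: 0.0
```

>>> jog_arm([
  {"translation": [0,-0.12,0],"rot": [0,0,0],"hand": 0.72},
  {"translation": [0.01,-0.28,0.02],"rot": [0,0,0],"hand": 0.72},
  {"translation": [0.01,-0.44,0.03],"rot": [0,0,0],"hand": 0.72},
  {"translation": [0.02,-0.6,0.04],"rot": [0,0,0],"hand": 0.72},
  {"translation": [0.02,-0.76,0.05],"rot": [0,0,0],"hand": 0.72},
  {"translation": [0.03,-0.88,0.06],"rot": [0,0,0],"hand": 0.72},
  {"translation": [0.03,-0.97,0.067],"rot": [0,0,0],"hand": 0.72},
  {"translation": [0.03,-0.975,0.067],"rot": [0,0,0],"hand": 0.72},
])

```text
t: 1.7
ee_pos: [0.4409, -0.0719, 0.2796]
orientation: [[-0.986, -0.165, -0.001], [-0.165, 0.986, -0.0], [0.001, -0.0, -1.0]]
contact_force: [-0.3, -0.3, 0.9]
width: 0.0617
grasp_force: 0.0
```

>>> jog_arm([
  {"translation": [0.01,-0.12,0],"rot": [0,0,0],"hand": 0.72},
  {"translation": [0.03,-0.28,0.02],"rot": [0,0,0],"hand": 0.72},
  {"translation": [0.05,-0.44,0.04],"rot": [0,0,0],"hand": 0.72},
  {"translation": [0.07,-0.6,0.06],"rot": [0,0,0],"hand": 0.72},
  {"translation": [0.1,-0.74,0.08],"rot": [0,0,0],"hand": 0.72},
  {"translation": [0.11,-0.83,0.1],"rot": [0,0,0],"hand": 0.72},
  {"translation": [0.11,-0.844,0.1],"rot": [0,0,0],"hand": 0.72},
  {"translation": [0.11,-0.844,0.1],"rot": [0,0,0],"hand": 0.72},
])

```text
t: 2.5
ee_pos: [0.4511, -0.3239, 0.2496]
orientation: [[-0.986, -0.168, -0.001], [-0.168, 0.986, 0.001], [0.001, 0.002, -1.0]]
contact_force: [0.1, 0.4, -0.0]
width: 0.0612
grasp_force: 0.0
```

```bash
python3 - <<'E'
from h import *
o=bot.get_obs();im=bot.get_image('wrist');c=cam('wrist',o);np.save('o.npy',o,allow_pickle=True)
print(o['t'],o['ee_pos'],o['joints'],o['width'],o['qvel'].max())
v=cv2.resize(im,(800,600),interpolation=cv2.INTER_CUBIC);cv2.imwrite('pics/w1.png',v)
print(proj(c,[.436,-.327,.062])*1.5625,proj(c,[.436,-.327,0])*1.5625)
E
```

```text
2.5 [ 0.451054   -0.32390428  0.2496207 ] [-7.61019360e-01  4.45286840e-01  1.52118962e+00  5.57389054e-04
  1.17664825e+00 -2.50113894e+00] 0.061166144115047366 0.030540289054636384
[[404.02257377 268.76805128]] [[404.03923928 249.49729413]]
```

View pics/w1.png

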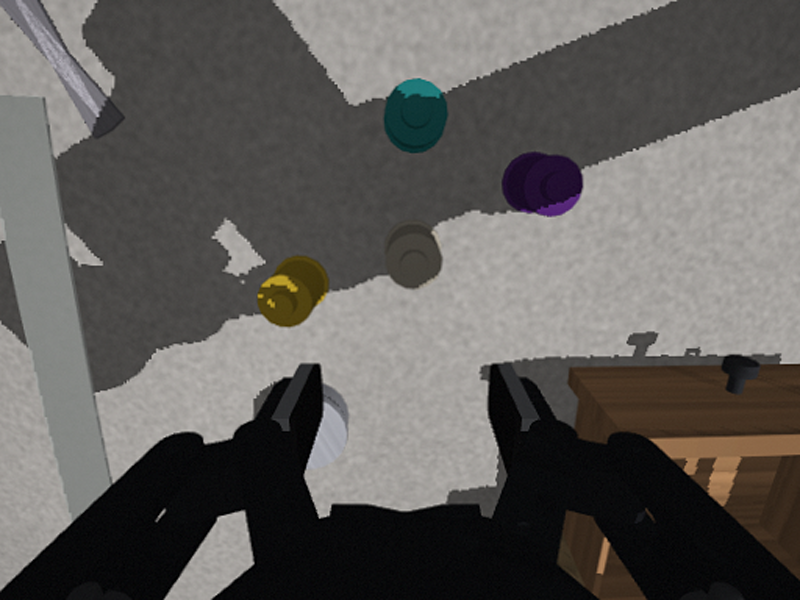

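The wrist view shows the ecru spool upright. Its neck-top centre is near (414,261), its body spans x 385–442, and the look-alikes are clear of the fingers' path.

```bash
python3 - <<'E'
from h import *
o=np.load('o.npy',allow_pickle=True).item();c=cam('wrist',o);s=1.5625
print(ray(c,[(414/s,262/s)],.062),ray(c,[(413/s,259/s)],.05))
p=ray(c,[(414/s,262/s)],.062)[0]
a=plan([p[0],p[1],.17],down(3.31))
a=plan([p[0],p[1],.096],down(3.31))
E
```

```text
[[ 0.43063837 -0.32154788  0.062     ]] [[ 0.43143709 -0.32179882  0.05      ]]
tr [0.066 0.016 0.267] rot [ 0.    -0.     0.001]
tr [0.066 0.016 0.513] rot [ 0.    -0.     0.001]
```

>>> jog_arm([
  {"translation": [0.02,0.005,0.07],"rot": [0,0,0],"hand": 0.72},
  {"translation": [0.04,0.01,0.17],"rot": [0,0,0],"hand": 0.72},
  {"translation": [0.06,0.013,0.26],"rot": [0,0,0],"hand": 0.72},
  {"translation": [0.06,0.013,0.34],"rot": [0,0,0],"hand": 0.72},
  {"translation": [0.06,0.013,0.42],"rot": [0,0,0],"hand": 0.72},
  {"translation": [0.06,0.013,0.49],"rot": [0,0,0],"hand": 0.72},
  {"translation": [0.06,0.013,0.53],"rot": [0,0,0],"hand": 0.72},
  {"translation": [0.06,0.013,0.53],"rot": [0,0,0],"hand": 0.72},
])

```text
t: 3.35
ee_pos: [0.4325, -0.3218, 0.0903]
orientation: [[-0.985, -0.17, -0.002], [-0.17, 0.985, 0.002], [0.001, 0.002, -1.0]]
contact_force: [0.7, 0.2, -0.6]
width: 0.061
grasp_force: 0.0
```

>>> jog_arm([
  {"translation": [0,0,0],"rot": [0,0,0],"hand": 0.3},
  {"translation": [0,0,0],"rot": [0,0,0],"hand": 0.3},
  {"translation": [0,0,0],"rot": [0,0,0],"hand": 0.3},
  {"translation": [0,0,0],"rot": [0,0,0],"hand": 0.3},
  {"translation": [0,0,0],"rot": [0,0,0],"hand": 0.3},
  {"translation": [0,0,0],"rot": [0,0,0],"hand": 0.3},
  {"translation": [0,0,0],"rot": [0,0,0],"hand": 0.3},
  {"translation": [0,0,0],"rot": [0,0,0],"hand": 0.3},
])

```text
t: 4.15
ee_pos: [0.4333, -0.3238, 0.0927]
orientation: [[-0.986, -0.169, 0.002], [-0.169, 0.986, -0.001], [-0.002, -0.002, -1.0]]
contact_force: [1.0, 2.3, 7.6]
width: 0.036
grasp_force: 60.2
```

```bash
python3 - <<'E'
from h import *
t=cw([-.062,-.03,0]);print(t)
o=bot.get_obs();Rd=down(3.31)
a=plan([*o['ee_pos'][:2],.25],Rd)
a=plan([t[0],t[1],.25],Rd,frm=a)
a=plan([t[0],t[1],.125],Rd,frm=a)
E
```

```text
[ 0.55718921 -0.09824471  0.        ]
tr [-0.001 -0.001 -0.524] rot [-0.001  0.001  0.   ]
tr [-0.533  0.672  0.   ] rot [0. 0. 0.]
tr [0.    0.    0.417] rot [0. 0. 0.]
```

>>> jog_arm([
  {"translation": [0,0,-0.05],"rot": [0,0,0],"hand": 0.3},
  {"translation": [0,0,-0.12],"rot": [0,0,0],"hand": 0.3},
  {"translation": [0,0,-0.2],"rot": [0,0,0],"hand": 0.3},
  {"translation": [0,0,-0.28],"rot": [0,0,0],"hand": 0.3},
  {"translation": [0,0,-0.36],"rot": [0,0,0],"hand": 0.3},
  {"translation": [0,0,-0.44],"rot": [0,0,0],"hand": 0.3},
  {"translation": [0,0,-0.5],"rot": [0,0,0],"hand": 0.3},
  {"translation": [0,0,-0.524],"rot": [0,0,0],"hand": 0.3},
])

```text
t: 4.95
ee_pos: [0.4329, -0.324, 0.2507]
orientation: [[-0.986, -0.169, 0.003], [-0.169, 0.986, -0.003], [-0.002, -0.003, -1.0]]
contact_force: [0.3, 0.2, -1.7]
width: 0.036
grasp_force: 60.0
```

>>> jog_arm([
  {"translation": [-0.03,0.04,0],"rot": [0,0,0],"hand": 0.3},
  {"translation": [-0.1,0.13,0],"rot": [0,0,0],"hand": 0.3},
  {"translation": [-0.19,0.24,0],"rot": [0,0,0],"hand": 0.3},
  {"translation": [-0.28,0.36,0],"rot": [0,0,0],"hand": 0.3},
  {"translation": [-0.37,0.47,0],"rot": [0,0,0],"hand": 0.3},
  {"translation": [-0.46,0.58,0],"rot": [0,0,0],"hand": 0.3},
  {"translation": [-0.51,0.65,0],"rot": [0,0,0],"hand": 0.3},
  {"translation": [-0.533,0.672,0],"rot": [0,0,0],"hand": 0.3},
])

```text
t: 5.75
ee_pos: [0.5564, -0.0942, 0.247]
orientation: [[-0.985, -0.172, -0.002], [-0.172, 0.985, 0.002], [0.002, 0.002, -1.0]]
contact_force: [0.2, -0.2, -1.3]
width: 0.0359
grasp_force: 60.1
```

```bash
python3 - <<'E'
from h import *
o=bot.get_obs();im=bot.get_image('wrist');np.save('o2.npy',o,allow_pickle=True);cv2.imwrite('pics/w2raw.png',im)
print(o['t'],o['ee_pos'],o['width'],o['grasp_force'])
v=cv2.resize(im,(800,600),interpolation=cv2.INTER_CUBIC)
c=cam('wrist',o);d=.118
for P in [(-d-.015,.105,.114),(-d-.015,-.105,.114),(-d,.09,.114),(-d,-.09,.114),(-d,.09,.03),(-d,-.09,.03),(0,-.12,.13),(0,.12,.13),(-.062,-.03,.03),(-.02,.065,.126)]:
    q=proj(c,cw(P))[0]*1.5625;cv2.drawMarker(v,tuple(int(x) for x in q),(0,0,255),0,10)
cv2.imwrite('pics/w2.png',v)
s=bot.get_image('scene');cv2.imwrite('pics/s2raw.png',s)
E
```

```text
5.75 [ 0.55639857 -0.09424425  0.24699138] 0.03591693271462379 60.102431774139404
```

View pics/w2.png

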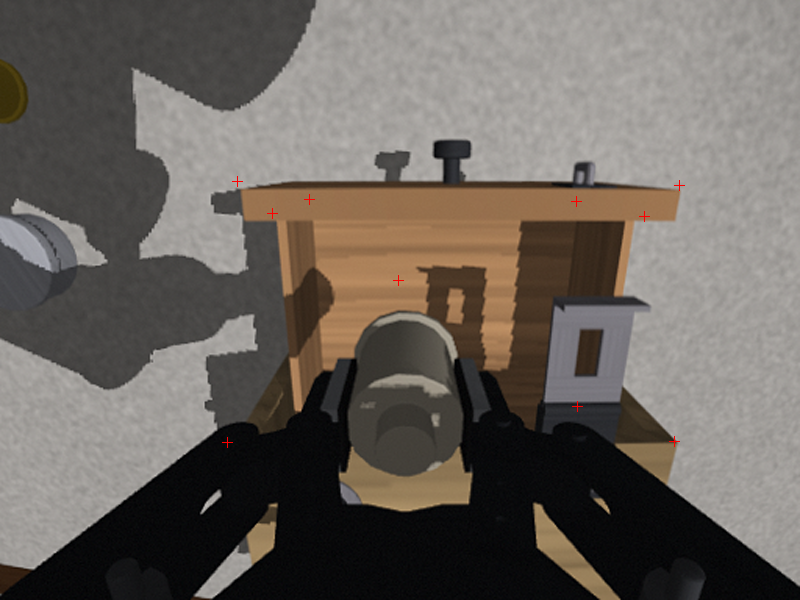

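The wrist view shows the spool held upright, pads at (340,410) and (475,400). The open drawer is below it: the front's top edge is at rows 190–218 and the hasp is at (590,350), clear to the right. The model markers fit to about 3 mm.

>>> jog_arm([
  {"translation": [0,-0.005,0.04],"rot": [0,0,0],"hand": 0.3},
  {"translation": [0,-0.01,0.1],"rot": [0,0,0],"hand": 0.3},
  {"translation": [0,-0.01,0.17],"rot": [0,0,0],"hand": 0.3},
  {"translation": [0,-0.01,0.24],"rot": [0,0,0],"hand": 0.3},
  {"translation": [0,-0.01,0.31],"rot": [0,0,0],"hand": 0.3},
  {"translation": [0,-0.01,0.36],"rot": [0,0,0],"hand": 0.3},
  {"translation": [0,-0.01,0.39],"rot": [0,0,0],"hand": 0.3},
  {"translation": [0,-0.01,0.395],"rot": [0,0,0],"hand": 0.3},
])

```text
t: 6.65
ee_pos: [0.5555, -0.1017, 0.1283]
orientation: [[-0.986, -0.167, -0.003], [-0.167, 0.986, 0.001], [0.003, 0.001, -1.0]]
contact_force: [0.5, 0.6, -0.4]
width: 0.0358
grasp_force: 60.1
```

>>> jog_arm([
  {"translation": [0,0,0.004],"rot": [0,0,0],"hand": 0.3},
  {"translation": [0,0,0.008],"rot": [0,0,0],"hand": 0.3},
  {"translation": [0,0,0.012],"rot": [0,0,0],"hand": 0.3},
  {"translation": [0,0,0.016],"rot": [0,0,0],"hand": 0.3},
  {"translation": [0,0,0.02],"rot": [0,0,0],"hand": 0.3},
  {"translation": [0,0,0.022],"rot": [0,0,0],"hand": 0.3},
  {"translation": [0,0,0.022],"rot": [0,0,0],"hand": 0.3},
  {"translation": [0,0,0.022],"rot": [0,0,0],"hand": 0.3},
])

```text
t: 7.45
ee_pos: [0.5567, -0.1008, 0.1233]
orientation: [[-0.986, -0.169, 0.0], [-0.169, 0.986, 0.0], [-0.0, 0.0, -1.0]]
contact_force: [-0.2, 0.1, -1.6]
width: 0.036
grasp_force: 60.1
```

>>> jog_arm([
  {"translation": [0,0,0.002],"rot": [0,0,0],"hand": 0.3},
  {"translation": [0,0,0.004],"rot": [0,0,0],"hand": 0.3},
  {"translation": [0,0,0.006],"rot": [0,0,0],"hand": 0.3},
  {"translation": [0,0,0.008],"rot": [0,0,0],"hand": 0.3},
  {"translation": [0,0,0.008],"rot": [0,0,0],"hand": 0.3},
  {"translation": [0,0,0.008],"rot": [0,0,0],"hand": 0.3},
  {"translation": [0,0,0.008],"rot": [0,0,0],"hand": 0.3},
  {"translation": [0,0,0.008],"rot": [0,0,0],"hand": 0.3},
])

```text
t: 8.25
ee_pos: [0.5573, -0.1006, 0.1226]
orientation: [[-0.986, -0.169, 0.003], [-0.169, 0.986, -0.0], [-0.003, -0.001, -1.0]]
contact_force: [-2.6, 2.3, 10.5]
width: 0.036
grasp_force: 61.2
```

Contact with the floor, so I release, first partly, then retreat.

>>> jog_arm([
  {"translation": [0,0,-0.004],"rot": [0,0,0],"hand": 0.5},
  {"translation": [0,0,-0.006],"rot": [0,0,0],"hand": 0.7},
  {"translation": [0,0,-0.006],"rot": [0,0,0],"hand": 0.75},
  {"translation": [0,0,-0.006],"rot": [0,0,0],"hand": 0.75},
  {"translation": [0,0,-0.006],"rot": [0,0,0],"hand": 0.75},
  {"translation": [0,0,-0.04],"rot": [0,0,0],"hand": 0.75},
  {"translation": [0,0,-0.1],"rot": [0,0,0],"hand": 0.75},
  {"translation": [0,0,-0.17],"rot": [0,0,0],"hand": 0.75},
])

```text
t: 9.05
ee_pos: [0.5564, -0.1007, 0.1725]
orientation: [[-0.986, -0.169, -0.001], [-0.169, 0.986, 0.0], [0.001, 0.001, -1.0]]
contact_force: [0.3, 0.0, 0.0]
width: 0.0642
grasp_force: 0.0
```

>>> jog_arm([
  {"translation": [0,0,-0.08],"rot": [0,0,0],"hand": 0.75},
  {"translation": [0,0,-0.18],"rot": [0,0,0],"hand": 0.75},
  {"translation": [0,0,-0.28],"rot": [0,0,0],"hand": 0.75},
  {"translation": [0,0,-0.38],"rot": [0,0,0],"hand": 0.75},
  {"translation": [0,0,-0.48],"rot": [0,0,0],"hand": 0.75},
  {"translation": [0,0,-0.56],"rot": [0,0,0],"hand": 0.75},
  {"translation": [0,0,-0.6],"rot": [0,0,0],"hand": 0.75},
  {"translation": [0,0,-0.6],"rot": [0,0,0],"hand": 0.75},
])

```text
t: 9.85
ee_pos: [0.5569, -0.1009, 0.3538]
orientation: [[-0.986, -0.169, 0.004], [-0.169, 0.986, -0.001], [-0.003, -0.002, -1.0]]
contact_force: [-0.6, 0.6, -0.8]
width: 0.0643
grasp_force: 0.0
```

```bash
python3 - <<'E'
from h import *
o=bot.get_obs();im=bot.get_image('wrist');np.save('o3.npy',o,allow_pickle=True)
print(o['t'],o['ee_pos'],o['width'],o['contact_force'])
c=cam('wrist',o)
v=cv2.resize(im,(800,600),interpolation=cv2.INTER_CUBIC)
cv2.imwrite('pics/w3.png',v)
t=cw([.044,-.075,0]);print(t)
a=plan([t[0],t[1],.34],down(.168+np.pi/2))
a=plan([t[0],t[1],.228],down(.168+np.pi/2),frm=a)
E
```

```text
9.85 [ 0.55692075 -0.10085484  0.35381837] 0.06429978502577971 [-0.59437883  0.62803186 -0.84513807]
[ 0.66922134 -0.12488681  0.        ]
tr [-0.357 -0.143  0.04 ] rot [0.    0.    0.501]
tr [0.    0.    0.373] rot [0. 0. 0.]
```

View pics/w3.png

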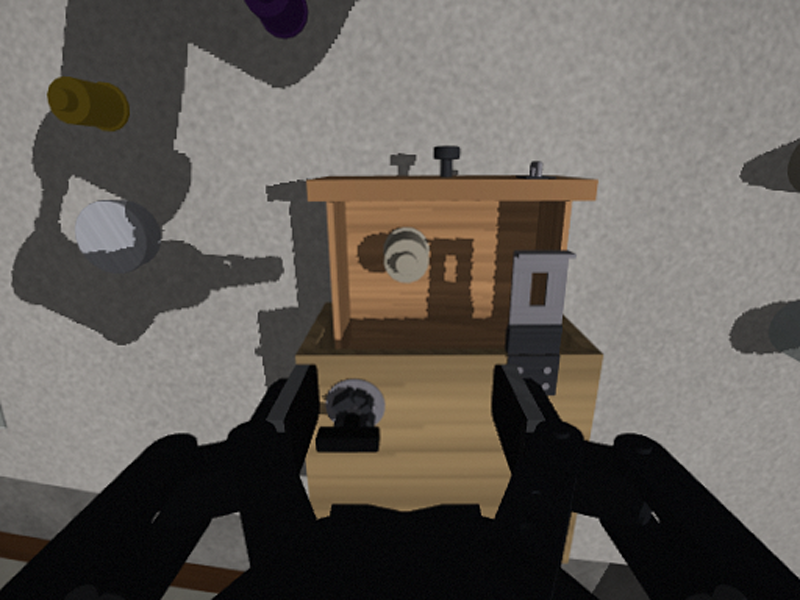

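The spool stands alone in the drawer at (405,255). The T-handle is at (348,439), its bar along the unit's y. The unit's front edge runs from (297,353) to (603,353).

```bash
python3 - <<'E'
from h import *
o=np.load('o3.npy',allow_pickle=True).item();c=cam('wrist',o);s=1.5625
print(ray(c,np.array([(297,353),(603,353)])/s,.13),cw([[0,-.12,.13],[0,.12,.13]]))
B=np.array([[x,y,z] for x in(-.006,.006) for y in(-.022,.022) for z in(.166,.182)])+[.044,-.075,0]
print(proj(c,cw(B))*s)
print(ray(c,np.array([(267*0+326,600*0+0)])/s,0)[0]*0, ray(c,np.array([(538,288)])/s,.13))
# hasp slot/tip fit
H=np.array([(509,324),(563,324),(513,253),(575,253)])/s
def f(a):
    P=[[-.02,.045,.126],[-.02,.085,.126]]
    P=[[-.02-r*np.sin(a[0]),y,.126-r*np.cos(a[0])] for r,y in((.019,.059),(.019,.071),(.045,.059),(.045,.071))]
    return (proj(c,cw(P))-np.array([(530,305),(547,305),(530,273),(548,273)])/s).ravel()
r=least_squares(f,[1.57]);print(r.x,r.fun)
E
```

```text
[[ 0.63149206 -0.17328866  0.13      ]
 [ 0.59169693  0.06043221  0.13      ]] [[ 0.6333653  -0.17661054  0.13      ]
 [ 0.5932347   0.06001054  0.13      ]]
[[316.07151511 424.31823681]
 [311.38937096 438.18265886]
 [377.07961702 424.6333745 ]
 [375.58508327 438.55249014]
 [317.20140335 438.30748843]
 [312.64963963 452.69137192]
 [377.42141469 438.64020725]
 [375.96764894 453.08063751]]
[ 0. -0.  0.] [[ 0.54929973 -0.00377137  0.13      ]]
[1.62845232] [-1.51083069  0.65960257 -2.23523241  0.67027959  0.92275328  0.02262959
 -0.1353063   0.05269837]
```

>>> jog_arm([
  {"translation": [-0.03,-0.01,0],"rot": [0,0,0.03],"hand": 0.5},
  {"translation": [-0.09,-0.03,0],"rot": [0,0,0.075],"hand": 0.5},
  {"translation": [-0.15,-0.05,0.02],"rot": [0,0,0.12],"hand": 0.5},
  {"translation": [-0.21,-0.08,0.05],"rot": [0,0,0.165],"hand": 0.5},
  {"translation": [-0.27,-0.1,0.08],"rot": [0,0,0.21],"hand": 0.5},
  {"translation": [-0.32,-0.12,0.11],"rot": [0,0,0.255],"hand": 0.5},
  {"translation": [-0.35,-0.135,0.14],"rot": [0,0,0.29],"hand": 0.5},
  {"translation": [-0.354,-0.138,0.15],"rot": [0,0,0.32],"hand": 0.5},
])

```text
t: 10.7
ee_pos: [0.6684, -0.1237, 0.3025]
orientation: [[-0.667, 0.745, -0.006], [0.745, 0.667, 0.002], [0.005, -0.003, -1.0]]
contact_force: [0.1, -0.6, 0.5]
width: 0.0427
grasp_force: 0.0
```

```bash
sed -i 's/^CAB=.*/CAB=(.612,-.057,.168)/' h.py; python3 - <<'E'
from h import *
Rd=down(.168+np.pi/2);t=cw([.044,-.075,0]);print(t)
a=plan([t[0],t[1],.29],Rd)
a=plan([t[0],t[1],.23],Rd,frm=a)
E
```

```text
[ 0.66792134 -0.12358681  0.        ]
tr [ 0.001 -0.001  0.042] rot [-0.001 -0.001  0.179]
tr [0.  0.  0.2] rot [0. 0. 0.]
```

>>> jog_arm([
  {"translation": [0,0,0.01],"rot": [0,0,0.04],"hand": 0.5},
  {"translation": [0,0,0.03],"rot": [0,0,0.08],"hand": 0.5},
  {"translation": [0,0,0.04],"rot": [0,0,0.125],"hand": 0.5},
  {"translation": [0,0,0.05],"rot": [0,0,0.165],"hand": 0.5},
  {"translation": [0,0,0.05],"rot": [0,0,0.179],"hand": 0.5},
  {"translation": [0,0,0.05],"rot": [0,0,0.179],"hand": 0.5},
  {"translation": [0,0,0.05],"rot": [0,0,0.179],"hand": 0.5},
  {"translation": [0,0,0.05],"rot": [0,0,0.179],"hand": 0.5},
])

```text
t: 11.5
ee_pos: [0.6682, -0.1236, 0.2912]
orientation: [[-0.173, 0.985, -0.001], [0.985, 0.173, 0.0], [0.001, -0.001, -1.0]]
contact_force: [0.3, 0.3, 0.0]
width: 0.0426
grasp_force: 0.0
```

```bash
python3 - <<'E'
from h import *
o=bot.get_obs();im=bot.get_image('wrist');np.save('o4.npy',o,allow_pickle=True);c=cam('wrist',o)
print(o['t'],o['ee_pos'],o['joints'])
v=cv2.resize(im,(800,600),interpolation=cv2.INTER_CUBIC)
for z in(.166,.182):
  B=np.array([[x,y,z] for x,y in((-.006,-.022),(.006,-.022),(.006,.022),(-.006,.022))])+[.044,-.075,0]
  cv2.polylines(v,[np.int32(proj(c,cw(B))*1.5625)],True,(0,0,255))
cv2.imwrite('pics/w4.png',v)
Rd=down(.168+np.pi/2);t=cw([.044,-.075,0])
plan([t[0],t[1],.23],Rd)
E
```

```text
11.5 [ 0.66817741 -0.12363443  0.29119216] [-2.95664551e-01  6.46603435e-01  1.05286214e+00  8.72216122e-05
  1.44321418e+00 -4.69498473e-01]
tr [ 0.    -0.001  0.205] rot [-0.    -0.     0.002]
```

View pics/w4.png

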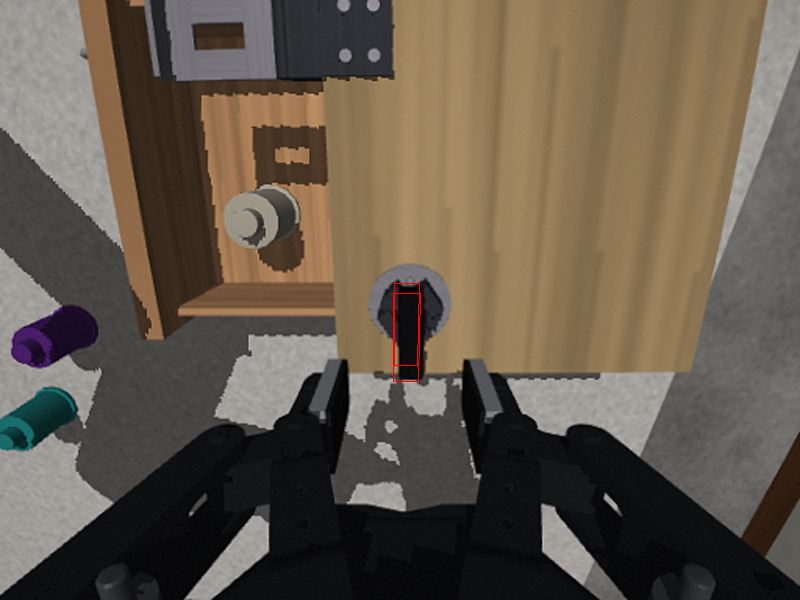

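The handle bar at (408,332) lies within about 1 mm of the model outline and centred between the open fingers. The spool is still standing at (265,215).

>>> jog_arm([
  {"translation": [0,0.002,0.04],"rot": [0,0,0],"hand": 0.5},
  {"translation": [0,0.003,0.09],"rot": [0,0,0],"hand": 0.5},
  {"translation": [0,0.003,0.14],"rot": [0,0,0],"hand": 0.5},
  {"translation": [0,0.003,0.18],"rot": [0,0,0],"hand": 0.5},
  {"translation": [0,0.003,0.2],"rot": [0,0,0],"hand": 0.5},
  {"translation": [0,0.003,0.205],"rot": [0,0,0],"hand": 0.5},
  {"translation": [0,0.003,0.205],"rot": [0,0,0],"hand": 0.3},
  {"translation": [0,0.003,0.205],"rot": [0,0,0],"hand": 0.1},
])

```text
t: 12.35
ee_pos: [0.6695, -0.1236, 0.2312]
orientation: [[-0.172, 0.985, 0.001], [0.985, 0.172, -0.0], [-0.001, 0.001, -1.0]]
contact_force: [0.0, -0.6, -0.6]
width: 0.0144
grasp_force: 0.0
```

>>> jog_arm([
  {"translation": [0,0,0],"rot": [0,0,0],"hand": 0},
  {"translation": [0,0,0],"rot": [0,0,0],"hand": 0},
  {"translation": [0,0,0],"rot": [0,0,0],"hand": 0},
  {"translation": [0,0,0],"rot": [0,0,0],"hand": 0},
  {"translation": [0,0,0],"rot": [0,0,0],"hand": 0},
  {"translation": [0,0,0],"rot": [0,0,0],"hand": 0},
  {"translation": [0,0,0],"rot": [0,0,0],"hand": 0},
  {"translation": [0,0,0],"rot": [0,0,0],"hand": 0},
])

```text
t: 13.15
ee_pos: [0.67, -0.1235, 0.2314]
orientation: [[-0.172, 0.985, 0.003], [0.985, 0.172, -0.0], [-0.001, 0.003, -1.0]]
contact_force: [4.9, 0.6, 3.3]
width: 0.0105
grasp_force: 61.8
```

>>> jog_arm([
  {"translation": [0,0,-0.01],"rot": [0,0,0],"hand": 0},
  {"translation": [0,0,-0.02],"rot": [0,0,0],"hand": 0},
  {"translation": [0,0,-0.03],"rot": [0,0,0],"hand": 0},
  {"translation": [0,0,-0.04],"rot": [0,0,0],"hand": 0},
  {"translation": [0,0,-0.05],"rot": [0,0,0],"hand": 0},
  {"translation": [0,0,-0.06],"rot": [0,0,0],"hand": 0},
  {"translation": [0,0,-0.069],"rot": [0,0,0],"hand": 0},
  {"translation": [0,0,-0.069],"rot": [0,0,0],"hand": 0},
])

```text
t: 13.95
ee_pos: [0.67, -0.1235, 0.249]
orientation: [[-0.172, 0.985, 0.001], [0.985, 0.172, 0.001], [0.0, 0.001, -1.0]]
contact_force: [11.2, -0.5, -12.1]
width: 0.0109
grasp_force: 59.7
```

>>> jog_arm([
  {"translation": [0,0.003,-0.004],"rot": [0,0,0],"hand": 0},
  {"translation": [0,0.003,-0.005],"rot": [0,0,0],"hand": 0},
  {"translation": [0,0.003,-0.005],"rot": [0,0,0],"hand": 0},
  {"translation": [0,0.003,-0.005],"rot": [0,0,0],"hand": 0},
  {"translation": [0,0.003,-0.005],"rot": [0,0,0],"hand": 0},
  {"translation": [0,0.003,-0.005],"rot": [0,0,-0.02],"hand": 0},
  {"translation": [0,0.003,-0.005],"rot": [0,0,-0.04],"hand": 0},
  {"translation": [0,0.003,-0.005],"rot": [0,0,-0.06],"hand": 0},
])

```text
t: 14.75
ee_pos: [0.6703, -0.1235, 0.2497]
orientation: [[-0.356, 0.935, -0.002], [0.935, 0.356, 0.001], [0.001, -0.001, -1.0]]
contact_force: [8.2, -0.7, -12.3]
width: 0.011
grasp_force: 59.6
```

```bash
python3 - <<'E'
from h import *
o=bot.get_obs();x=o['orientation'][:,0];print(o['ee_pos'],'turn',np.arctan2(x[1],x[0])-1.739,o['moment'],o['contact_force'],o['joints'][5])
E
```

```text
[ 0.67032827 -0.12348594  0.24974168] turn 0.19555084564427072 [-0.24673678 -1.61898263 -0.02921027] [  8.21618108  -0.72192296 -12.32635744] -0.658352462181525
```

>>> jog_arm([
  {"translation": [-0.002,0.004,0],"rot": [0,0,-0.04],"hand": 0},
  {"translation": [-0.002,0.004,0],"rot": [0,0,-0.08],"hand": 0},
  {"translation": [-0.002,0.004,0],"rot": [0,0,-0.12],"hand": 0},
  {"translation": [-0.002,0.004,0],"rot": [0,0,-0.16],"hand": 0},
  {"translation": [-0.002,0.004,0],"rot": [0,0,-0.2],"hand": 0},
  {"translation": [-0.002,0.004,0],"rot": [0,0,-0.24],"hand": 0},
  {"translation": [-0.002,0.004,0],"rot": [0,0,-0.28],"hand": 0},
  {"translation": [-0.002,0.004,0],"rot": [0,0,-0.31],"hand": 0},
])

```text
t: 15.55
ee_pos: [0.6711, -0.1233, 0.2493]
orientation: [[-0.973, 0.229, -0.004], [0.229, 0.973, 0.001], [0.004, 0.0, -1.0]]
contact_force: [6.1, -0.8, -13.5]
width: 0.0106
grasp_force: 59.5
```

```bash
python3 - <<'E'
from h import *
o=bot.get_obs();x=o['orientation'][:,0];print(o['ee_pos'],'turn',np.arctan2(x[1],x[0])-1.739,o['moment'],o['contact_force'],o['joints'][5])
E
```

```text
[ 0.67106803 -0.12332902  0.24930665] turn 1.1717943527213108 [-0.15997098 -1.26094745 -0.05353858] [  6.14879367  -0.75301425 -13.51267802] -1.6340746097971497
```

>>> jog_arm([
  {"translation": [0,0,0],"rot": [0,0,-0.008],"hand": 0},
  {"translation": [0,0,0],"rot": [0,0,-0.009],"hand": 0},
  {"translation": [0,0,0.003],"rot": [0,0,-0.009],"hand": 0},
  {"translation": [0,0,0.008],"rot": [0,0,-0.009],"hand": 0},
  {"translation": [0,0,0.013],"rot": [0,0,-0.009],"hand": 0},
  {"translation": [0,0,0.018],"rot": [0,0,-0.009],"hand": 0},
  {"translation": [0,0,0.023],"rot": [0,0,-0.009],"hand": 0},
  {"translation": [0,0,0.026],"rot": [0,0,-0.009],"hand": 0},
])

```text
t: 16.35
ee_pos: [0.6711, -0.1233, 0.2446]
orientation: [[-0.979, 0.206, -0.001], [0.206, 0.979, 0.0], [0.001, 0.0, -1.0]]
contact_force: [0.9, 1.5, 2.5]
width: 0.0106
grasp_force: 61.4
```

```bash
python3 - <<'E'
from h import *
o=bot.get_obs();x=o['orientation'][:,0];print(o['ee_pos'],'turn',np.arctan2(x[1],x[0])-1.739,o['moment'],o['contact_force'],o['joints'][5])
E
```

```text
[ 0.67109084 -0.1233023   0.24464461] turn 1.1954092127534317 [ 0.15904172 -0.09783698 -0.06064602] [0.85011728 1.46483295 2.54218102] -1.6575843248935387
```

Resting lift is about 13 mm, so the pin is in its notch. I release and rise.

>>> jog_arm([
  {"translation": [0,0,0],"rot": [0,0,0],"hand": 0.2},
  {"translation": [0,0,0],"rot": [0,0,0],"hand": 0.4},
  {"translation": [0,0,0],"rot": [0,0,0],"hand": 0.5},
  {"translation": [0,0,0],"rot": [0,0,0],"hand": 0.5},
  {"translation": [0,0,-0.03],"rot": [0,0,0],"hand": 0.5},
  {"translation": [0,0,-0.1],"rot": [0,0,0],"hand": 0.5},
  {"translation": [0,0,-0.19],"rot": [0,0,0],"hand": 0.5},
  {"translation": [0,0,-0.25],"rot": [0,0,0],"hand": 0.5},
])

```text
t: 17.15
ee_pos: [0.6716, -0.1236, 0.3227]
orientation: [[-0.979, 0.206, 0.003], [0.206, 0.979, -0.001], [-0.003, -0.0, -1.0]]
contact_force: [0.6, 0.1, 0.3]
width: 0.0428
grasp_force: 0.0
```

```bash
python3 - <<'E'
from h import *
o=bot.get_obs();im=bot.get_image('wrist');np.save('o5.npy',o,allow_pickle=True);c=cam('wrist',o)
print(o['t'],o['ee_pos'],o['joints'])
v=cv2.resize(im,(800,600),interpolation=cv2.INTER_CUBIC)
rot=cabR(1.2)
for z in(.1795,.1955):
  B=np.array([[x,y,z] for x,y in((-.006,-.022),(.006,-.022),(.006,.022),(-.006,.022))])@rot.T+[.044,-.075,0]
  cv2.polylines(v,[np.int32(proj(c,cw(B))*1.5625)],True,(0,0,255))
cv2.imwrite('pics/w5.png',v)
E
```

```text
17.15 [ 0.6716386  -0.12359224  0.32268051] [-2.94099521e-01  6.37457943e-01  9.85181802e-01  3.21270781e-05
  1.51613036e+00 -1.65761309e+00]
```

View pics/w5.png

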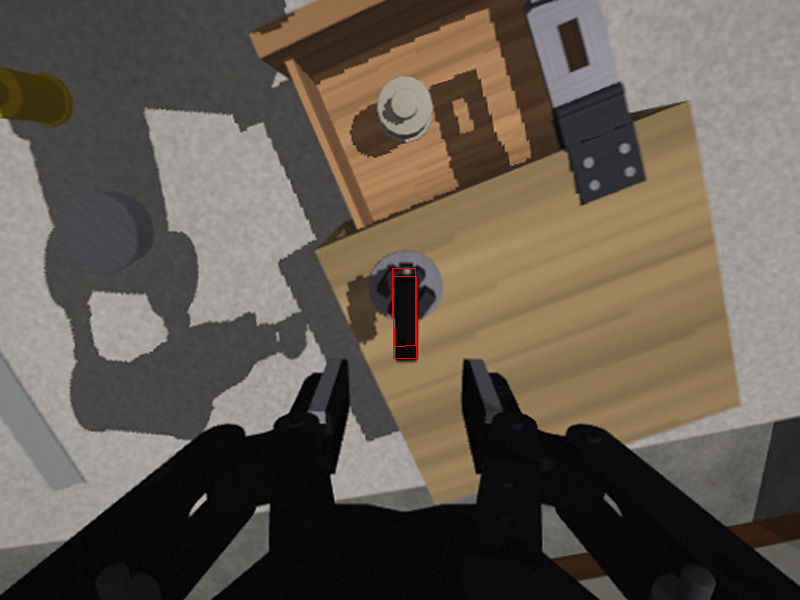

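The bar matches the model outline for turn 1.2 at notch height, from (404,270) to (404,358). The pin is up in its notch, and the spool stands at (405,105). Next is the push, with shut, forward-tilted fingers.

```bash
cat >> h.py <<'E'
def tilt(t,yaw=.168+np.pi):return down(yaw)@R.from_rotvec([0,-t,0]).as_matrix()
def tip(P,Rt,L=.073):return cw(P)-L*Rt[:,2]
E
python3 - <<'E'
from h import *
Rt=tilt(.7)
a0=plan(tip([-.19,-.045,.26],Rt),Rt);print(a0[0])
a1=plan(tip([-.17,-.045,.085],Rt),Rt,frm=a0);print(a1[0])
a2=plan(tip([-.02,-.045,.085],Rt),Rt,frm=a1);print(a2[0])
E
```

```text
tr [ 0.923 -0.253  0.027] rot [-0.042 -0.218 -0.114]
[ 0.38583367 -0.14100009  0.31583348]
tr [ 0.325 -0.     0.489] rot [0. 0. 0.]
[ 0.4055521  -0.13765587  0.14083348]
tr [-0.382 -0.     0.322] rot [0. 0. 0.]
[ 0.55344027 -0.11257424  0.14083348]
```

```bash
python3 - <<'E'
from h import *
Rt=tilt(.35)
a0=plan(tip([-.17,-.045,.25],Rt),Rt);print(a0[0])
a1=plan(tip([-.165,-.045,.083],Rt),Rt,frm=a0);print(a1[0])
a2=plan(tip([-.13,-.045,.083],Rt),Rt,frm=a1);print(a2[0])
E
```

```text
tr [ 0.792 -0.201  0.018] rot [-0.022 -0.108 -0.118]
[ 0.42723877 -0.13397784  0.31857421]
tr [ 0.175 -0.     0.529] rot [0. 0. 0.]
[ 0.43216837 -0.13314179  0.15157421]
tr [-0.11  0.    0.04] rot [0. 0. 0.]
[ 0.46667561 -0.12728941  0.15157421]
```

>>> jog_arm([
  {"translation": [0.06,-0.02,0],"rot": [0,-0.01,-0.01],"hand": 0},
  {"translation": [0.18,-0.05,0],"rot": [-0.005,-0.03,-0.03],"hand": 0},
  {"translation": [0.31,-0.08,0],"rot": [-0.01,-0.05,-0.05],"hand": 0},
  {"translation": [0.44,-0.11,0.01],"rot": [-0.015,-0.07,-0.075],"hand": 0},
  {"translation": [0.57,-0.14,0.01],"rot": [-0.02,-0.09,-0.1],"hand": 0},
  {"translation": [0.69,-0.17,0.02],"rot": [-0.022,-0.108,-0.118],"hand": 0},
  {"translation": [0.77,-0.195,0.02],"rot": [-0.022,-0.108,-0.118],"hand": 0},
  {"translation": [0.792,-0.201,0.02],"rot": [-0.022,-0.108,-0.118],"hand": 0},
])

```text
t: 18.0
ee_pos: [0.4242, -0.1334, 0.314]
orientation: [[-0.929, -0.166, 0.332], [-0.154, 0.986, 0.06], [-0.337, 0.005, -0.941]]
contact_force: [0.1, -0.9, 0.1]
width: -0.0001
grasp_force: 0.0
```

>>> jog_arm([
  {"translation": [0.02,0,0.06],"rot": [0,0,0],"hand": 0},
  {"translation": [0.05,0,0.15],"rot": [0,0,0],"hand": 0},
  {"translation": [0.08,0,0.24],"rot": [0,0,0],"hand": 0},
  {"translation": [0.11,0,0.33],"rot": [0,0,0],"hand": 0},
  {"translation": [0.14,0,0.42],"rot": [0,0,0],"hand": 0},
  {"translation": [0.165,0,0.5],"rot": [0,0,0],"hand": 0},
  {"translation": [0.175,0,0.53],"rot": [0,0,0],"hand": 0},
  {"translation": [0.175,0,0.53],"rot": [0,0,0],"hand": 0},
])

```text
t: 18.8
ee_pos: [0.4308, -0.1318, 0.145]
orientation: [[-0.929, -0.167, 0.33], [-0.155, 0.986, 0.062], [-0.336, 0.007, -0.942]]
contact_force: [-0.7, 0.4, 0.2]
width: -0.0001
grasp_force: 0.0
```

```bash
python3 - <<'E'
from h import *
o=bot.get_obs();print(o['t'],o['ee_pos'],o['joints'],o['contact_force'])
Rt=tilt(.35);a=plan(tip([-.155,-.045,.083],Rt),Rt);a=plan(tip([-.05,-.045,.083],Rt),Rt,frm=a)
E
```

```text
18.8 [ 0.4308003  -0.13184353  0.14495079] [-0.59796704  0.3505601   2.12114458  0.53671989  0.48254602 -2.79087281] [-0.73092129  0.38558102  0.23419783]
tr [-0.042 -0.005 -0.008] rot [ 0.002 -0.002 -0.001]
tr [-0.329 -0.     0.12 ] rot [0. 0. 0.]
```

>>> jog_arm([
  {"translation": [-0.025,0,0.009],"rot": [0,0,0],"hand": 0},
  {"translation": [-0.055,0,0.02],"rot": [0,0,0],"hand": 0},
  {"translation": [-0.07,0,0.026],"rot": [0,0,0],"hand": 0},
  {"translation": [-0.08,0,0.029],"rot": [0,0,0],"hand": 0},
  {"translation": [-0.09,0,0.033],"rot": [0,0,0],"hand": 0},
  {"translation": [-0.105,0,0.038],"rot": [0,0,0],"hand": 0},
  {"translation": [-0.125,0,0.046],"rot": [0,0,0],"hand": 0},
  {"translation": [-0.145,0,0.053],"rot": [0,0,0],"hand": 0},
])

```text
t: 19.6
ee_pos: [0.4765, -0.1242, 0.1461]
orientation: [[-0.929, -0.167, 0.332], [-0.156, 0.986, 0.061], [-0.337, 0.005, -0.941]]
contact_force: [-3.2, 0.6, 1.4]
width: -0.0003
grasp_force: 1.2
```

>>> jog_arm([
  {"translation": [-0.02,0,0.007],"rot": [0,0,0],"hand": 0},
  {"translation": [-0.045,0,0.016],"rot": [0,0,0],"hand": 0},
  {"translation": [-0.07,0,0.026],"rot": [0,0,0],"hand": 0},
  {"translation": [-0.095,0,0.035],"rot": [0,0,0],"hand": 0},
  {"translation": [-0.12,0,0.044],"rot": [0,0,0],"hand": 0},
  {"translation": [-0.145,0,0.053],"rot": [0,0,0],"hand": 0},
  {"translation": [-0.165,0,0.06],"rot": [0,0,0],"hand": 0},
  {"translation": [-0.18,0,0.066],"rot": [0,0,0],"hand": 0},
])

```text
t: 20.4
ee_pos: [0.5335, -0.1146, 0.1456]
orientation: [[-0.928, -0.167, 0.332], [-0.156, 0.986, 0.061], [-0.337, 0.005, -0.941]]
contact_force: [-2.8, 0.5, 1.6]
width: 0.0001
grasp_force: 1.1
```

```bash
python3 - <<'E'
from h import *
o=bot.get_obs();print(o['t'],o['ee_pos'],o['joints'],o['contact_force'])
tp=o['ee_pos']+.073*o['orientation'][:,2];print('tip cab',(tp-[CAB[0],CAB[1],0])@cabR(.168))
Rt=tilt(.35);a=plan(tip([-.035,-.045,.083],Rt),Rt);a=plan(tip([-.025,-.045,.083],Rt),Rt,frm=a)
E
```

```text
20.4 [ 0.53346425 -0.11456047  0.1455952 ] [-0.44035497  0.47167378  1.8852257   0.39538503  0.5357178  -2.49477451] [-2.77847709  0.53339559  1.64629022]
tip cab [-0.06242195 -0.04328366  0.07687758]
tr [-0.092 -0.005  0.012] rot [ 0.001 -0.002 -0.   ]
tr [-0.031 -0.     0.011] rot [0. 0. 0.]
```

>>> jog_arm([
  {"translation": [-0.018,0,0.007],"rot": [0,0,0],"hand": 0},
  {"translation": [-0.038,0,0.014],"rot": [0,0,0],"hand": 0},
  {"translation": [-0.058,0,0.021],"rot": [0,0,0],"hand": 0},
  {"translation": [-0.075,0,0.027],"rot": [0,0,0],"hand": 0},
  {"translation": [-0.088,0,0.032],"rot": [0,0,0],"hand": 0},
  {"translation": [-0.097,0,0.035],"rot": [0,0,0],"hand": 0},
  {"translation": [-0.104,0,0.038],"rot": [0,0,0],"hand": 0},
  {"translation": [-0.11,0,0.04],"rot": [0,0,0],"hand": 0},
])

```text
t: 21.2
ee_pos: [0.5676, -0.1088, 0.1455]
orientation: [[-0.928, -0.167, 0.332], [-0.156, 0.986, 0.061], [-0.337, 0.005, -0.941]]
contact_force: [-1.8, 1.3, -0.1]
width: 0.0
grasp_force: 1.1
```

>>> jog_arm([
  {"translation": [-0.003,0,0.001],"rot": [0,0,0],"hand": 0},
  {"translation": [-0.006,0,0.002],"rot": [0,0,0],"hand": 0},
  {"translation": [-0.009,0,0.003],"rot": [0,0,0],"hand": 0},
  {"translation": [-0.012,0,0.004],"rot": [0,0,0],"hand": 0},
  {"translation": [-0.014,0,0.005],"rot": [0,0,0],"hand": 0},
  {"translation": [-0.016,0,0.006],"rot": [0,0,0],"hand": 0},
  {"translation": [-0.016,0,0.006],"rot": [0,0,0],"hand": 0},
  {"translation": [-0.016,0,0.006],"rot": [0,0,0],"hand": 0},
])

```text
t: 22.0
ee_pos: [0.5727, -0.1081, 0.1455]
orientation: [[-0.928, -0.167, 0.332], [-0.156, 0.986, 0.061], [-0.338, 0.004, -0.941]]
contact_force: [-1.3, 0.5, 0.0]
width: 0.0
grasp_force: 0.7
```

>>> jog_arm([
  {"translation": [-0.003,0,0.001],"rot": [0,0,0],"hand": 0},
  {"translation": [-0.006,0,0.002],"rot": [0,0,0],"hand": 0},
  {"translation": [-0.009,0,0.003],"rot": [0,0,0],"hand": 0},
  {"translation": [-0.012,0,0.004],"rot": [0,0,0],"hand": 0},
  {"translation": [-0.015,0,0.005],"rot": [0,0,0],"hand": 0},
  {"translation": [-0.018,0,0.006],"rot": [0,0,0],"hand": 0},
  {"translation": [-0.018,0,0.006],"rot": [0,0,0],"hand": 0},
  {"translation": [-0.018,0,0.006],"rot": [0,0,0],"hand": 0},
])

```text
t: 22.8
ee_pos: [0.5749, -0.1077, 0.1454]
orientation: [[-0.93, -0.168, 0.326], [-0.157, 0.986, 0.062], [-0.332, 0.006, -0.943]]
contact_force: [-25.8, -5.7, 15.4]
width: -0.0
grasp_force: 13.2
```

Shut against the stop at 26 N. I back off, rise and line up over the hasp.

```bash
cat >> h.py <<'E'
def cabpos(P):return (np.array(P)-[CAB[0],CAB[1],0])@cabR(CAB[2])
def st(o):
    tp=o['ee_pos']+.073*o['orientation'][:,2];return np.round(cabpos(tp),4)
E
python3 - <<'E'
from h import *
o=bot.get_obs();print('tip',st(o),o['contact_force'])
Rt=tilt(.35)
a=plan(tip([-.06,-.043,.079],Rt),Rt)
a=plan(tip([-.065,.03,.20],Rt),Rt,frm=a);print(a[0])
a=plan(tip([-.059,.042,.17],Rt),Rt,frm=a)
E
```

```text
tip [-0.0208 -0.0433  0.0765] [-25.75329599  -5.71735887  15.44332931]
tr [ 0.123  0.003 -0.051] rot [ 0.002 -0.004 -0.   ]
tr [-0.123  0.243 -0.385] rot [0. 0. 0.]
[ 0.51821967 -0.04247661  0.26857421]
tr [0.016 0.04  0.101] rot [0. 0. 0.]
```

>>> jog_arm([
  {"translation": [0.01,0,-0.004],"rot": [0,0,0],"hand": 0},
  {"translation": [0.04,0,-0.015],"rot": [0,0,0],"hand": 0},
  {"translation": [0.08,0,-0.03],"rot": [0,0,0],"hand": 0},
  {"translation": [0.11,0,-0.05],"rot": [0,0,0],"hand": 0},
  {"translation": [0.1,0,-0.12],"rot": [0,0,0],"hand": 0},
  {"translation": [0.07,0.01,-0.22],"rot": [0,0,0],"hand": 0},
  {"translation": [0.04,0.02,-0.34],"rot": [0,0,0],"hand": 0},
  {"translation": [0.0,0.06,-0.436],"rot": [0,0,0],"hand": 0},
])

```text
t: 23.6
ee_pos: [0.5316, -0.0981, 0.271]
orientation: [[-0.928, -0.166, 0.334], [-0.155, 0.986, 0.059], [-0.339, 0.003, -0.941]]
contact_force: [0.4, -0.1, -1.1]
width: -0.0001
grasp_force: 0.0
```

```bash
python3 - <<'E'
from h import *
o=bot.get_obs();print(o['t'],'tip',st(o),o['contact_force'])
im=bot.get_image('scene');v=cv2.resize(im[150:330,180:400],(800,654),interpolation=cv2.INTER_CUBIC)[:600]
cv2.imwrite('pics/s6.png',v)
Rt=tilt(.35)
a=plan(tip([-.059,.042,.19],Rt),Rt)
a=plan(tip([-.059,.042,.145],Rt),Rt,frm=a)
c=cam('scene')
q=proj(c,cw([[-.02,.045,.126],[-.02,.085,.126],[-.015,.105,.114],[-.015,-.105,.114],[-.081,.045,.13],[-.081,.085,.13]]));print((q-[180,150])*800/220)
E
```

```text
23.6 tip [-0.0614 -0.0269  0.2023] [ 0.40333765 -0.12483916 -1.09726147]
tr [0.02  0.227 0.056] rot [-0.     0.001 -0.   ]
tr [0.051 0.    0.141] rot [0. 0. 0.]
[[335.41190822 186.0483714 ]
 [352.9674569  148.52760191]
 [367.33552293 143.79035912]
 [267.64969374 361.06781024]
 [254.50177109 161.40901578]
 [273.9711922  125.03649736]]
```

View pics/s6.png

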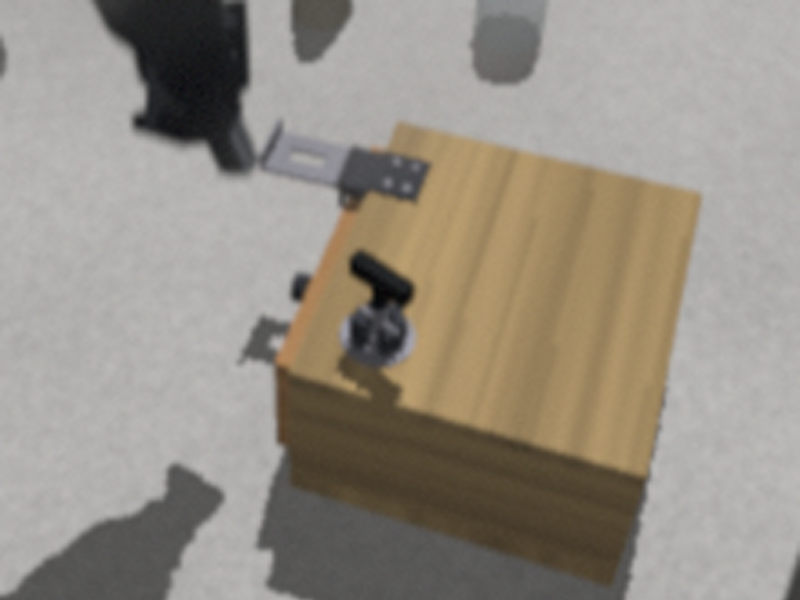

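The drawer front is flush under the board, at (300,330) to (350,210). The pin handle is up and turned at (380,280). The hasp leaf is level, from (270,155) to (345,165), right of the fingertips.

>>> jog_arm([
  {"translation": [0,0.03,0],"rot": [0,0,0],"hand": 0},
  {"translation": [0.01,0.09,0],"rot": [0,0,0],"hand": 0},
  {"translation": [0.02,0.15,0],"rot": [0,0,0],"hand": 0},
  {"translation": [0.02,0.2,0.02],"rot": [0,0,0],"hand": 0},
  {"translation": [0.02,0.225,0.05],"rot": [0,0,0],"hand": 0},
  {"translation": [0.02,0.227,0.056],"rot": [0,0,0],"hand": 0},
  {"translation": [0.02,0.227,0.056],"rot": [0,0,0],"hand": 0},
  {"translation": [0.02,0.227,0.056],"rot": [0,0,0],"hand": 0},
])

```text
t: 24.45
ee_pos: [0.5206, -0.0306, 0.2511]
orientation: [[-0.928, -0.167, 0.332], [-0.155, 0.986, 0.061], [-0.337, 0.005, -0.941]]
contact_force: [-0.4, -0.4, -0.3]
width: -0.0
grasp_force: 0.0
```

```bash
python3 - <<'E'
from h import *
o=bot.get_obs();print(o['t'],'tip',st(o),o['contact_force'],o['joints'])
t=.35;u=np.array([np.cos(t),np.sin(t)]);w=.008;Rt=tilt(t)
for a in (1.63,1.5,1.35,1.22,1.05,.9,.75,.6,.45,.3,.2,.1,0,-.1):
    rF=np.interp(a,[0,.3,.6,1.2],[.042,.038,.034,.031]);r=rF+(2*w if a>1.22 else w*0)
    L=np.array([-.02-r*np.sin(a)-.0015*np.cos(a),.126-r*np.cos(a)+.0015*np.sin(a)])
    P=L+u*w*(1 if a>1.22 else -1)
    print(a,np.round(P,4),end=' ');plan(tip([P[0],.042,P[1]],Rt),Rt,o)
E
```

```text
24.45 tip [-0.0611  0.0417  0.1824] [-0.40885252 -0.35369784 -0.27364216] [-0.27544607  0.26654922  1.83868831  0.22275387  0.7374496  -2.15562727]
1.63 [-0.0593  0.133 ] tr [0.051 0.001 0.157] rot [ 0.001 -0.002 -0.001]
1.5 [-0.0595  0.1269] tr [0.059 0.001 0.176] rot [ 0.001 -0.002 -0.001]
1.35 [-0.0587  0.1199] tr [0.064 0.001 0.199] rot [ 0.001 -0.002 -0.001]
1.22 [-0.0571  0.114 ] tr [0.066 0.001 0.219] rot [ 0.001 -0.002 -0.001]
1.05 [-0.0558  0.1088] tr [0.068 0.001 0.237] rot [ 0.001 -0.002 -0.001]
0.9 [-0.0539  0.1042] tr [0.067 0.001 0.253] rot [ 0.001 -0.002 -0.001]
0.75 [-0.0513  0.1   ] tr [0.063 0.001 0.27 ] rot [ 0.001 -0.002 -0.001]
0.6 [-0.048  0.096] tr [0.057 0.001 0.286] rot [ 0.001 -0.002 -0.001]
0.45 [-0.0445  0.0915] tr [0.052 0.001 0.304] rot [ 0.001 -0.002 -0.001]
0.3 [-0.0402  0.0874] tr [0.043 0.001 0.321] rot [ 0.001 -0.002 -0.001]
0.2 [-0.0368  0.085 ] tr [0.035 0.001 0.333] rot [ 0.001 -0.002 -0.001]
0.1 [-0.0331  0.0829] tr [0.025 0.001 0.343] rot [ 0.001 -0.002 -0.001]
0 [-0.029   0.0813] tr [0.015 0.001 0.353] rot [ 0.001 -0.002 -0.001]
-0.1 [-0.0248  0.0813] tr [0.001 0.001 0.358] rot [ 0.001 -0.002 -0.001]
```

>>> jog_arm([
  {"translation": [0.03,0,0.06],"rot": [0,0,0],"hand": 0},
  {"translation": [0.045,0,0.12],"rot": [0,0,0],"hand": 0},
  {"translation": [0.051,0,0.157],"rot": [0,0,0],"hand": 0},
  {"translation": [0.059,0,0.176],"rot": [0,0,0],"hand": 0},
  {"translation": [0.064,0,0.2],"rot": [0,0,0],"hand": 0},
  {"translation": [0.066,0,0.22],"rot": [0,0,0],"hand": 0},
  {"translation": [0.068,0,0.237],"rot": [0,0,0],"hand": 0},
  {"translation": [0.067,0,0.253],"rot": [0,0,0],"hand": 0},
])

```text
t: 25.25
ee_pos: [0.5272, -0.0286, 0.173]
orientation: [[-0.928, -0.167, 0.333], [-0.156, 0.986, 0.061], [-0.338, 0.004, -0.941]]
contact_force: [0.1, -0.6, 0.4]
width: 0.0001
grasp_force: 0.3
```

>>> jog_arm([
  {"translation": [-0.004,0,0.017],"rot": [0,0,0],"hand": 0},
  {"translation": [-0.01,0,0.033],"rot": [0,0,0],"hand": 0},
  {"translation": [-0.015,0,0.051],"rot": [0,0,0],"hand": 0},
  {"translation": [-0.024,0,0.068],"rot": [0,0,0],"hand": 0},
  {"translation": [-0.032,0,0.08],"rot": [0,0,0],"hand": 0},
  {"translation": [-0.042,0,0.09],"rot": [0,0,0],"hand": 0},
  {"translation": [-0.047,0,0.095],"rot": [0,0,0],"hand": 0},
  {"translation": [-0.047,0,0.095],"rot": [0,0,0],"hand": 0},
])

```text
t: 26.05
ee_pos: [0.5497, -0.0246, 0.1509]
orientation: [[-0.928, -0.167, 0.332], [-0.156, 0.986, 0.061], [-0.338, 0.005, -0.941]]
contact_force: [0.6, 1.1, 0.3]
width: 0.0003
grasp_force: 0.0
```

```bash
python3 - <<'E'
from h import *
o=bot.get_obs();print(o['t'],'tip',st(o),o['contact_force'],o['moment'])
E
```

```text
26.05 tip [-0.0314  0.0427  0.0821] [0.63272106 1.08297066 0.34454223] [-0.06698362  0.16575884  0.07025158]
```

>>> jog_arm([
  {"translation": [-0.002,0,0.001],"rot": [0,0,0],"hand": 0},
  {"translation": [-0.004,0,0.001],"rot": [0,0,0],"hand": 0},
  {"translation": [-0.006,0,0.002],"rot": [0,0,0],"hand": 0},
  {"translation": [-0.008,0,0.003],"rot": [0,0,0],"hand": 0},
  {"translation": [-0.01,0,0.004],"rot": [0,0,0],"hand": 0},
  {"translation": [-0.012,0,0.004],"rot": [0,0,0],"hand": 0},
  {"translation": [-0.014,0,0.005],"rot": [0,0,0],"hand": 0},
  {"translation": [-0.014,0,0.005],"rot": [0,0,0],"hand": 0},
])

```text
t: 26.85
ee_pos: [0.5531, -0.0238, 0.1507]
orientation: [[-0.929, -0.168, 0.33], [-0.156, 0.986, 0.061], [-0.336, 0.005, -0.942]]
contact_force: [-5.5, -1.5, 1.8]
width: 0.0001
grasp_force: 3.0
```

>>> jog_arm([
  {"translation": [-0.002,0,0.001],"rot": [0,0,0],"hand": 0},
  {"translation": [-0.003,0,0.001],"rot": [0,0,0],"hand": 0},
  {"translation": [-0.004,0,0.001],"rot": [0,0,0],"hand": 0},
  {"translation": [-0.004,0,0.001],"rot": [0,0,0],"hand": 0},
  {"translation": [-0.004,0,0.001],"rot": [0,0,0],"hand": 0},
  {"translation": [-0.004,0,0.001],"rot": [0,0,0],"hand": 0},
  {"translation": [-0.004,0,0.001],"rot": [0,0,0],"hand": 0},
  {"translation": [-0.004,0,0.001],"rot": [0,0,0],"hand": 0},
])

```text
t: 27.65
ee_pos: [0.5535, -0.0237, 0.1506]
orientation: [[-0.929, -0.168, 0.329], [-0.156, 0.986, 0.061], [-0.334, 0.006, -0.942]]
contact_force: [-9.4, -3.4, 4.0]
width: -0.0003
grasp_force: 5.3
```

```bash
python3 - <<'E'
from h import *
o=bot.get_obs();print(o['t'],'tip',st(o),o['contact_force'])
E
```

```text
27.65 tip [-0.0277  0.043   0.0818] [-9.37420593 -3.38684705  3.96578991]
```

Firm stop at the expected home position. I back straight off and look.

>>> jog_arm([
  {"translation": [0.01,0,-0.004],"rot": [0,0,0],"hand": 0},
  {"translation": [0.04,0,-0.015],"rot": [0,0,0],"hand": 0},
  {"translation": [0.09,0,-0.033],"rot": [0,0,0],"hand": 0},
  {"translation": [0.14,0,-0.05],"rot": [0,0,0],"hand": 0},
  {"translation": [0.18,0,-0.068],"rot": [0,0,0],"hand": 0},
  {"translation": [0.18,0,-0.12],"rot": [0,0,0],"hand": 0},
  {"translation": [0.18,0,-0.2],"rot": [0,0,0],"hand": 0},
  {"translation": [0.18,0,-0.26],"rot": [0,0,0],"hand": 0},
])

```text
t: 28.45
ee_pos: [0.4787, -0.037, 0.2075]
orientation: [[-0.928, -0.167, 0.333], [-0.156, 0.986, 0.06], [-0.339, 0.004, -0.941]]
contact_force: [0.1, -0.5, -0.3]
width: -0.0005
grasp_force: 0.0
```

```bash
python3 - <<'E'
from h import *
o=bot.get_obs();print(o['t'],'tip',st(o),o['contact_force'])
im=bot.get_image('wrist');im2=bot.get_image('scene')
v=np.hstack([cv2.resize(im,(400,300)),cv2.resize(im2[150:330,180:420],(400,300),interpolation=cv2.INTER_CUBIC)])
c=cam('wrist',o)
cv2.imwrite('pics/f7.png',np.vstack([v,cv2.resize(bot.get_image('top')[80:220,200:350],(800,300))]))
E
```

```text
28.45 tip [-0.1033  0.0423  0.1388] [ 0.10699466 -0.53678559 -0.29462162]
```

View pics/f7.png

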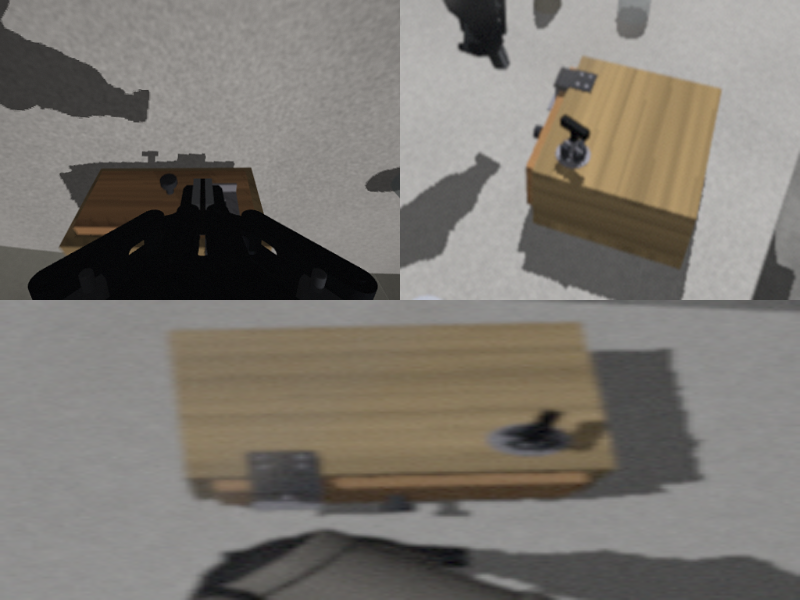

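The final view shows the hasp hanging down over the front, wrist view (230,195). The drawer is shut, and the pin handle is up and turned. The hasp stopped 6.9 mm before the drawer face against the 6.5 mm expected, so it is home over the staple.

```bash
python3 -c "
from plant import bot
print(bot.sign_off())"
```

```text
the job is handed in; nothing more can be done
None
```

The job is handed in at about 28.6 s: the spool was standing in the drawer when last seen before I shut it, the pin is up in its notch, the drawer is shut, and the hasp is home over the staple.

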